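Seat the seal chuck in the engraving turntable

TASK

Take the seal chuck with the two drive slots in its flange (it holds the stone seal) out of the wooden stand and seat its tapered shank in the turntable's spindle, with the slots over the two drive dogs, so that the flange lies flat and fully home on the spindle nose. Keep hold of it until it is down in the taper, then let go. Leave the other, plain chuck in the stand.

Things in the scene. Friction and masses are not known exactly. Their poses are not given: they have to be found in the camera images.
- chuck_grip (a point): Seal chuck: centre of its upright square steel body (36 x 36 x 44 mm), z up. Body stands on a flange 64 x 64 x 8 mm, underside 30 mm below this point. Grip across x or y faces. A square seal in it tops out 39 mm above this point. Open slots 18 mm wide, 12 deep in the middle of the flange's +y and -y edges. Shank under flange tapers 36 to 16 mm dia over 27 mm. 0.25 kg.
- collet_grip (a point): The other chuck, to be left alone: same size and shank, but a round steel body (36 mm diameter, 44 mm tall, short cone on top) on a plain round flange (64 mm diameter, no slots). This point is the centre of its body, 30 mm above the underside of its flange.
- spindle_mouth (a point): Centre of the flat top of the turntable's round steel nose (78 mm dia, 60 mm above table), z up; fixed. Taper bore: 40 mm at the mouth, 29 deep. Two dogs 8 x 8 mm, 10 tall, 28 mm off axis at this frame's +y and -y. Home: chuck_grip 30 mm above, y axes parallel (either way round), flange on the top. Play: 2 mm in the bore, 5 mm each side of a dog (10 degrees).
- stand: Wooden stand fixed to the table, 180 x 80 x 40 mm, with two round through-holes (41 mm diameter) on its x axis, 50 mm either side of the middle. Each chuck hangs in one by its flange, shank down; which is in which varies. Origin: centre of its underside.

How it is judged:
On the way:
1. the seal chuck is lowered into the taper bore while the fingers still hold it (z of chuck_grip in the frame of spindle_mouth below 0.04 m and horizontal distance between chuck_grip and spindle_mouth below 0.015 m and contact force between the fingers and seal_chuck above 1 N), for 0.1 s.
At the end, for the whole second after the job is handed in: The seal chuck stands at rest in the spindle, its flange within 4 mm of the spindle face, its axis within 10 mm of the spindle's and within 0.1 rad of upright, the slots within 15 degrees of the dogs, and the plain chuck is within 20 mm of where it stood (z of chuck_grip in the frame of spindle_mouth below 0.034 m and horizontal distance between chuck_grip and spindle_mouth below 0.01 m and angle between the y axis of chuck_grip and the y axis of spindle_mouth, either way round below 0.26 rad and angle between chuck_grip's own z axis and vertical below 0.1 rad and linear speed of seal_chuck below 0.02 m/s and distance of collet_grip from where it was at the start of the episode below 0.02 m); the robot touches nothing.
It fails at once if the plain collet chuck is taken out of its place (distance of collet_grip from where it was at the start of the episode above 0.03 m).
It also fails if it takes over 40 s, if anything falls off the work surface, if the arm or the gripper's body presses on something with over 40 N, if the wrist force passes 120 N, or if a joint passes its speed limit or range.

ROBOT

A 7-joint arm with a two-finger parallel gripper is mounted at the origin on a cart in front of the work surface, level with it; the furniture and walls round the work are solid. World frame = base frame: x ahead of the robot, y to its left, z up, the work surface at z = 0. Lengths are in m, angles in rad, forces in N, time in s.
With the tool pointing down it reaches from about 0.425 to 0.875 m from the base axis. Payload 4.7 kg.
Tool frame: the origin (TCP) lies on the centre line of the jaws, within the pads' length; the fingertips stand 14 mm ahead of it and the grasp point (between the pads) lies 5 mm behind it; z points along the fingers, y is the direction in which the jaws open and shut (so a half turn about z gives the same grasp; the last joint's range is limited). The gripper opens to 87 mm and grips with 3 to 60 N. Pads are 19 mm wide; open, the fingers measure 117 mm over their backs; the gripper's body (75 mm by 190 mm) begins 51 mm behind the grasp point.
Start: joints at [-1.152, 0.321, -0.07, 1.45, 0.023, 1.371, -0.057], TCP at [0.256, 0.597, 0.237] pointing down, gripper open.
Joint ranges: [-2.86, 2.86], [-0.3, 2.09], [-1.38, 1.24], [0.06, 2.45], [-1.56, 4.7], [0.09, 2.05], [-2.69, 2.69]. Speed limits (rad/s): [2.57, 2.57, 3.14, 3.14, 3.14, 3.14, 3.14].

INTERFACE

Orientations are given as a rotation vector (axis times angle).
In Python, from bench import ctrl gives the robot as it stands. The module is installed in compiled form; this text tells all that it offers.
- The arm moves only by the tool step_arm, never from a script. Its argument "plan" is a list of rows, each a list of 3 entries, a list of its own where there are three numbers: the turn, a rotation vector about the tool's x, y, z in rad, then the shift along the tool's x, y, z in m, then the closure in counts, from 0 (fully open) to 255 (shut). In form: [[[rx, ry, rz], [x, y, z], hand], ...]. A call has exactly 10 rows; each row is the pose to reach, as a shift and turn from the pose commanded when the call began, along the tool's axes at that moment; what a row does not reach only later rows make up. A row lasts 1/8 s, in which the tool goes at most 62.5 mm and 10.7 degrees, less where a joint would pass 70% of its speed; a pose out of reach is approached as far as the arm can. A call with a gripper value outside its range is refused whole. The fingers move at their own pace and stop on an object; "squeeze" is the grip in N (left out, the last holds). Time passes only in rows, so rows that repeat a pose let the fingers close, or fill a call up. It gives the time, the measured TCP pose, the force and the opening at its end, in the units of the state.
- ctrl.get_state(): the state, without advancing time (a new reading comes with each control period).
- ctrl.get_image(name): name is "side" or "top" or "wrist"; returns the picture (384x512x3 uint8, red, green, blue); there is no depth.
- ctrl.calibration(name): a dict with "fov_y" (degrees; the focal length in pixels is half the picture's height over the tangent of half this angle, whatever the lens; pixels are square), "cx", "cy" (the principal point, pixels), "rvec" (rotation vector, rad) and "tvec" (3), from world to camera coordinates, as OpenCV has them. Camera axes: x right, y down, z forward; pixel columns grow to the right and rows downward; lengths in m; the calibration is good to about 2 mm. A picture is of the moment at which its call begins: read the wrist's pose just before it. calibration takes no time and is no camera call; for the wrist camera it gives the pose at the moment of the call.
- ctrl.close_job(): hands the job in, once; it reports no verdict.
Trained networks look in the newest picture that a camera, given by its name, has taken for a name from the list of things; names that differ only in an ending like _2 or _b are one class to them, and where a whole thing is asked for, a point or a joint stands for the part that bears it (a point fixed in the world has none). Each returns a list of dicts, best first, with "score" (0 to 1); they miss things now and then, are a little off and sometimes report something else, mostly with a low value. They report only what shows in the picture. A call takes as long as a camera call.
- ctrl.cut_out(camera, label): "pixels" (384x512 bool, what is visible of it) and "rect" ([left, top, width, height] in pixels, round what is visible of it).
The state is a dict: "time": time; "joint_positions": joint angles; "qd": joint speeds; "joint_torque": joint torques, N m; "position": TCP position; "tool_rot": TCP orientation; "ft_force": force on the tool from outside, world axes, zero at the start; "torque": the same for the moment, N m; "grip_width": opening from 0.0 (shut) to 1.0 (fully open).
Only numpy, scipy, OpenCV 4.12 (cv2) and the standard library are available. Lean on these libraries where they do the work, as an engineer would, in place of code of your own. Each camera call takes 0.05 s, during which the arm holds its last target.

## Working session

There is one attempt and no reset: what is moved stays moved. The work goes in short steps, Python scripts to look and compute and a tool call to move; the robot and the scene stay as the last step left them, time stands still between calls to the robot, and variables do not carry over. Pictures are saved under pics/ and viewed, and the job is handed in when it is done.

Besides the shell and the picture viewer there is one more tool, called as a command line: name --argument value ..., lists and objects as JSON in quotes. step_arm: Moves the arm, as the interface text tells. Its arguments: {"type":"object","properties":{"plan":{"type":"array"},"squeeze":{"type":"number"}},"required":["plan"]}

```bash
mkdir -p pics; cat > h.py <<'E'
import numpy as np, cv2
from bench import ctrl
from scipy.spatial.transform import Rotation as R
def cal(n):
    c=ctrl.calibration(n); f=192/np.tan(np.radians(c['fov_y'])/2)
    K=np.array([[f,0,c['cx']],[0,f,c['cy']],[0,0,1.]])
    return K,R.from_rotvec(c['rvec']).as_matrix(),np.array(c['tvec'],float)
def proj(n,P,c=None):
    K,Rm,t=c or cal(n); q=(np.atleast_2d(P)@Rm.T+t)@K.T; return q[:,:2]/q[:,2:]
def onz(n,uv,z,c=None):
    K,Rm,t=c or cal(n); uv=np.atleast_2d(uv)
    d=np.c_[uv,np.ones(len(uv))]@np.linalg.inv(K).T@Rm; o=-Rm.T@t
    return o+d*((z-o[2])/d[:,2])[:,None]
def shot(n,name):
    im=ctrl.get_image(n); cv2.imwrite('pics/'+name+'.png',np.ascontiguousarray(im[:,:,::-1])); return im
E
python3 - <<'E'
from h import *
print(ctrl.get_state())
for n in ['side','top','wrist']:
    print(n,ctrl.calibration(n)); shot(n,n+'0')
    K,Rm,t=cal(n); print(-Rm.T@t)
E
```

```text
{'time': 0.0, 'joint_positions': array([-1.15188855,  0.3218428 , -0.07008072,  1.45163929,  0.02260252,
        1.37079014, -0.05690305]), 'qd': array([ 8.59538621e-06,  5.55730676e-04, -1.65137560e-03,  7.49256489e-05,
       -1.79233975e-03,  1.32350700e-03,  2.13525612e-03]), 'joint_torque': array([ 1.85775007e-04, -4.91292751e+01, -4.03902456e-01, -3.12518835e+01,
       -6.39309967e-02,  4.43001674e-02,  2.03352815e-04]), 'position': array([0.25584406, 0.59697717, 0.23546652]), 'tool_rot': array([-6.31444736e-01, -3.07719028e+00,  2.93940381e-03]), 'ft_force': array([-0.06027755, -0.11995288, -0.94045477]), 'torque': array([0.03066458, 0.00454977, 0.00627067]), 'grip_width': 0.9969268665358708}
side {'fov_y': 43.123891236132614, 'cx': 254.14212112293714, 'cy': 177.9866758241962, 'rvec': array([ 2.14556636, -0.20498511,  0.14334211]), 'tvec': array([-0.49811204,  0.19653023,  0.64482191])}
[ 0.38870537 -0.52018609  0.52995244]
top {'fov_y': 42.35214285804585, 'cx': 245.3535341797023, 'cy': 183.46388312589022, 'rvec': array([ 2.11160894, -2.16909498,  0.17915873]), 'tvec': array([0.17072696, 0.5287538 , 0.99352266])}
[0.36750579 0.16521077 1.064641  ]
wrist {'fov_y': 67.77845287394265, 'cx': 252.2417817095044, 'cy': 193.19253589104412, 'rvec': array([-2.40945484, -1.58838828, -0.23286564]), 'tvec': array([-0.6489837 , -0.03508065,  0.39252191])}
[0.18256833 0.62871869 0.38474068]
```

View pics/side0.png

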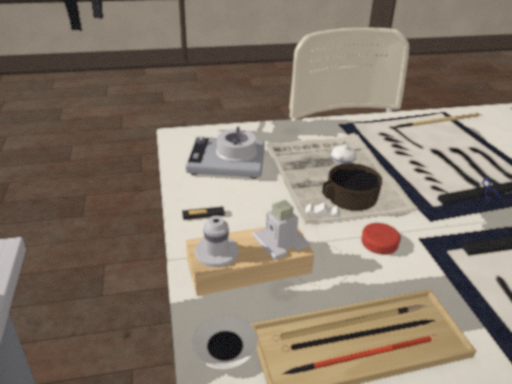

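View pics/top0.png

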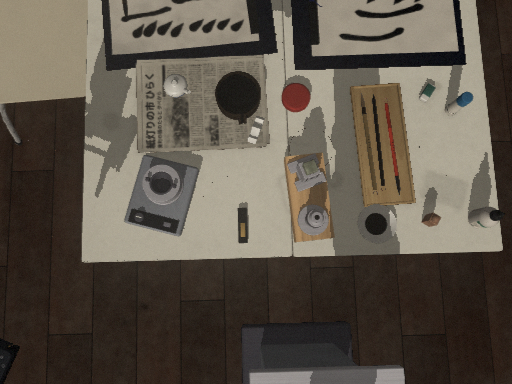

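View pics/wrist0.png

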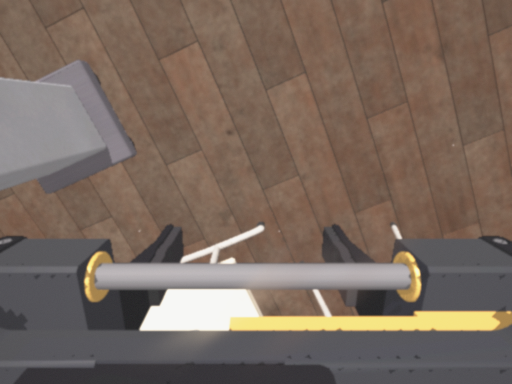

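The side view shows the plain round chuck at about (217,240) and the seal chuck at (281,228). The spindle is at (237,145). In the top view the seal chuck is at (307,172), the plain one at (314,218) and the spindle at (161,182). The wrist camera only sees floor. Next I'll zoom in.

```bash
python3 - <<'E'
from h import *
def crop(f,x,y,w,h,s,o):
    im=cv2.imread('pics/'+f+'.png')[y:y+h,x:x+w]; return cv2.resize(im,(w*s,h*s),interpolation=cv2.INTER_CUBIC)
cv2.imwrite('pics/c1.png',np.hstack([crop('top0',270,140,80,110,5,0),crop('top0',120,145,80,110,5,0)]))
cv2.imwrite('pics/c2.png',np.hstack([crop('side0',180,120,90,64,4,0),crop('side0',240,190,90,64,4,0)]))
for n in ['side','top']:
    for l in ['chuck_grip','collet_grip','spindle_mouth','stand']:
        for d in ctrl.cut_out(n,l)[:2]:
            ys,xs=np.nonzero(d['pixels']); print(n,l,d['score'],d['rect'],xs.mean(),ys.mean(),len(xs))
E
```

```text
side chuck_grip 0.84 [250.0, 198.2, 61.5, 55.9] 280.56032608695654 230.12934782608696 1840
side collet_grip 0.91 [196.0, 217.4, 40.6, 48.2] 216.34504792332268 243.6370607028754 1565
side spindle_mouth 0.81 [187.7, 127.1, 78.3, 51.8] 227.3427550357375 154.0490578297596 3078
side stand 0.96 [187.7, 227.4, 127.5, 68.3] 247.22265913000737 265.0199066109609 4069
top collet_grip 0.74 [299.1, 201.8, 25.4, 34.6] 312.68145161290323 219.60752688172042 744
top spindle_mouth 0.55 [120.2, 153.4, 79.7, 82.6] 161.58832011535688 195.08916125931268 4161
top stand 0.81 [283.7, 154.1, 50.1, 87.8] 307.2929456112009 200.20732364028 1857
```

View pics/c1.png

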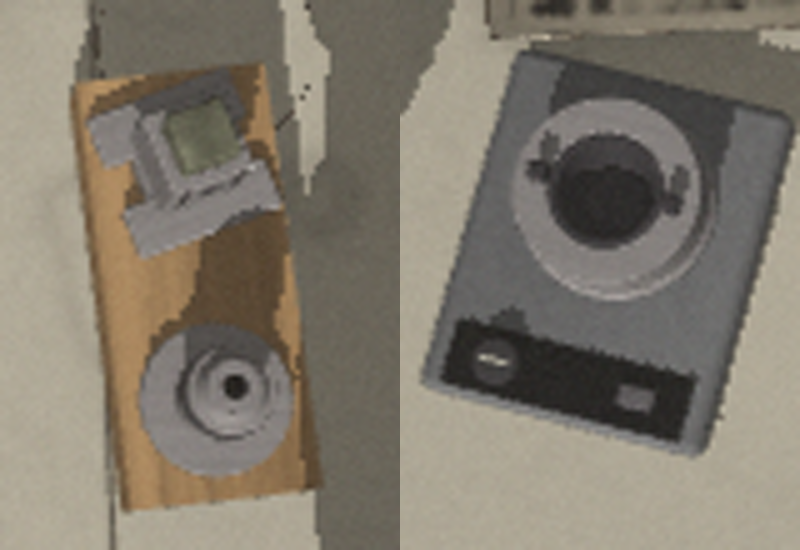

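View pics/c2.png

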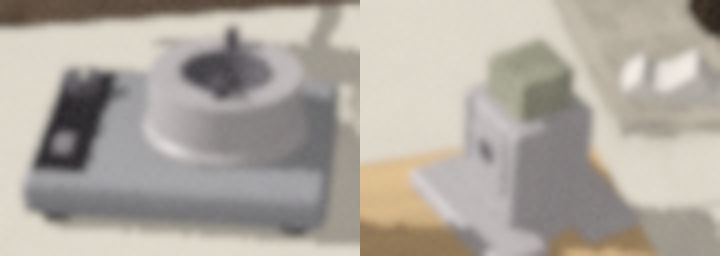

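```bash
python3 - <<'E'
from h import *
T=lambda x,y:(270+x/5,140+y/5)
S=lambda x,y:(120+(x-400)/5,145+y/5)
print('seal',onz('top',[T(203,133)],.109),'flange',onz('top',[T(140,258),T(235,70),T(283,208),T(88,122)],.048))
print('spin',onz('top',[S(607,197)],.06),onz('top',[S(538,170),S(675,205)],.06),onz('top',[S(549,142),S(682,178)],.07))
print('collet',onz('top',[T(217,399)],.048), 'stand corners',onz('top',[T(72,85),T(265,65),T(300,487),T(125,512)],.04))
# side crop: scale4
A=lambda x,y:(180+x/4,120+y/4)
B=lambda x,y:(240+(x-360)/4,190+y/4)
print('side spin',onz('side',[A(226,75)],.06),'seal top',onz('side',[B(531,63)],.109))
# two-view triangulation
def tri(a,b):
    c1,c2=cal('top'),cal('side')
    P=[np.array(c[0])@np.c_[c[1],c[2]] for c in(c1,c2)]
    X=cv2.triangulatePoints(P[0],P[1],np.array(a,float).reshape(2,1),np.array(b,float).reshape(2,1));return (X[:3]/X[3]).ravel()
print('tri spin',tri(S(607,197),A(226,75)),'tri seal',tri(T(203,133),B(531,63)))
E
```

```text
seal [[0.55249572 0.02793855 0.109     ]] flange [[ 0.51223641  0.04785655  0.048     ]
 [ 0.59087367  0.00443518  0.048     ]
 [ 0.53166001 -0.01258872  0.048     ]
 [ 0.57025713  0.0670735   0.048     ]]
spin [[0.53289279 0.32883943 0.06      ]] [[0.54488601 0.35716533 0.06      ]
 [0.52882961 0.30098068 0.06      ]] [[0.55458696 0.35082633 0.07      ]
 [0.53826782 0.29673473 0.07      ]]
collet [[0.45289552 0.01879654 0.048     ]] stand corners [[ 0.58796242  0.07241335  0.04      ]
 [ 0.59446095 -0.00964402  0.04      ]
 [ 0.41639444 -0.01476719  0.04      ]
 [ 0.40811564  0.05776362  0.04      ]]
side spin [[0.53804733 0.32460755 0.06      ]] seal top [[0.55407899 0.02651301 0.109     ]]
tri spin [0.53605862 0.3291201  0.0572156 ] tri seal [0.55354    0.02766443 0.1080187 ]
```

```bash
cat >> h.py <<'E'
def mv(target,yaw=None):
    """target TCP, yaw = world yaw of tool y axis from world +y (deg), tool straight down"""
    s=ctrl.get_state(); R0=R.from_rotvec(s['tool_rot']); p=s['position']
    y=R0.as_matrix()[:,1]; y0=np.degrees(np.arctan2(-y[0],y[1]))
    if yaw is None: yaw=y0
    a=np.radians(yaw); Y=np.array([-np.sin(a),np.cos(a),0]);Z=np.array([0,0,-1.]);X=np.cross(Y,Z)
    Rt=R.from_matrix(np.c_[X,Y,Z])
    print('t',s['time'],'yaw now',y0,'p',p,'F',s['ft_force'],'w',s['grip_width'],'z-axis',R0.as_matrix()[:,2])
    print('turn',(R0.inv()*Rt).as_rotvec().round(4),'shift',R0.inv().apply(np.array(target)-p).round(4))
E
python3 -c "
from h import *
mv([.5525,.028,.22],19)"
```

```text
t 0.55 yaw now -23.194287407914274 p [0.25603381 0.5974634  0.2365934 ] F [-0.48109486 -0.77525274  0.16024178] w 0.9997878137403756 z-axis [ 6.78582331e-05  5.06957414e-05 -9.99999996e-01]
turn [ 1.000e-04  1.000e-04 -7.364e-01] shift [-0.4968 -0.4067  0.0166]
```

step_arm --plan '[[[0,0,-0.05],[-0.03,-0.025,0],0],[[0,0,-0.15],[-0.08,-0.065,0],0],[[0,0,-0.25],[-0.13,-0.106,0],0],[[0,0,-0.35],[-0.18,-0.147,0],0],[[0,0,-0.45],[-0.23,-0.188,0],0],[[0,0,-0.55],[-0.28,-0.229,0],0],[[0,0,-0.65],[-0.33,-0.27,0],0],[[0,0,-0.736],[-0.38,-0.311,0],0],[[0,0,-0.736],[-0.43,-0.352,0],0],[[0,0,-0.736],[-0.46,-0.377,0],0]]'

```text
time: 1.8
position: [0.5312, 0.0675, 0.2371]
tool_rot: [-0.516, 3.098, 0.0]
ft_force: [1.0, -0.2, 0.3]
grip_width: 0.998
```

```bash
python3 -c "
from h import *
mv([.5525,.028,.22],19)
shot('wrist','w1');K,Rm,t=cal('wrist');print(-Rm.T@t,Rm[2])
for l in ['chuck_grip','collet_grip']:
  print(l,[(d['score'],d['rect']) for d in ctrl.cut_out('wrist',l)])
"
```

```text
t 1.8 yaw now 18.925584627365964 p [0.53122344 0.06747082 0.23706411] F [ 1.03525917 -0.19001549  0.27769617] w 0.9982474769059066 z-axis [ 1.27281176e-03  3.93326495e-04 -9.99999113e-01]
turn [-0.      0.0013 -0.0013] shift [-0.0073 -0.0442  0.0171]
[0.4576767  0.03391113 0.38607281] [ 0.27876488  0.08619929 -0.95648305]
chuck_grip [(0.66, [190.9, 150.4, 49.2, 58.7]), (0.6, [180.3, 53.8, 98.3, 162.6])]
collet_grip [(0.65, [208.6, 66.4, 57.3, 60.6]), (0.21, [366.3, 152.5, 145.7, 103.5])]
```

View pics/w1.png

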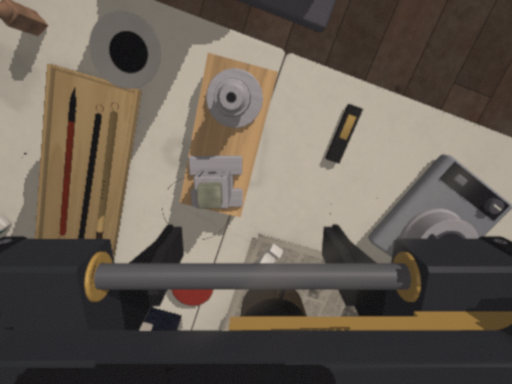

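The wrist view shows the seal chuck at about (212,185), square to the image, with the plain chuck at (235,97). I'll zoom in to measure it.

```bash
python3 - <<'E'
from h import *
mv([.5525,.028,.22],19)
shot('wrist','w2');shot('wrist','w2b')
im=cv2.imread('pics/w2.png'); cv2.imwrite('pics/c3.png',cv2.resize(im[145:225,170:260],(720,640)[:2] and (675,600),interpolation=cv2.INTER_CUBIC))
np.savez('calw2.npz',*cal('wrist'))
E
```

```text
t 1.95 yaw now 18.56964618572671 p [0.5313772  0.06590003 0.23681987] F [-1.62287025  0.72677541 -0.00712746] w 1.0014455118986816 z-axis [ 7.69782318e-04 -8.37298175e-04 -9.99999353e-01]
turn [-0.001   0.0005 -0.0075] shift [-0.0079 -0.0426  0.0169]
```

View pics/c3.png

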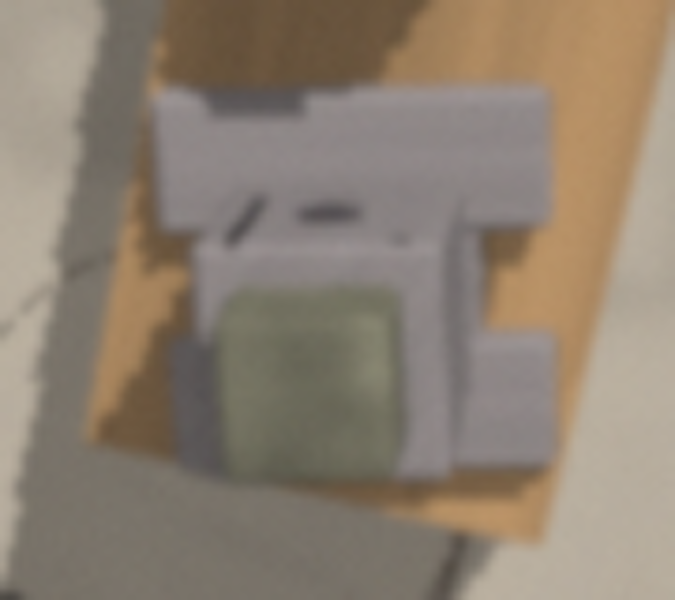

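```bash
python3 - <<'E'
from h import *
z=np.load('calw2.npz'); c=tuple(z[k] for k in z.files)
W=lambda p:[(170+x/7.5,145+y/7.5) for x,y in p]
def rep(n,p,h):
    q=onz('wrist',W(p),h,c); print(n,q.round(4).tolist(),q.mean(0).round(4)); 
    for i in range(len(q)):
        d=q[(i+1)%len(q)]-q[i]; print('  ',round(np.linalg.norm(d),4),np.degrees(np.arctan2(d[1],d[0])).round(1))
rep('fl',[(153,92),(552,90),(556,464),(178,468)],.048)
rep('body',[(198,243),(443,243),(450,475)],.092)
rep('seal',[(220,290),(401,288),(406,476),(226,480)],.109)
E
```

```text
fl [[0.5329, -0.0062, 0.048], [0.5121, 0.0535, 0.048], [0.5715, 0.074, 0.048], [0.5926, 0.0145, 0.048]] [0.5523 0.0339 0.048 ]
   0.0632 109.2
   0.0628 19.0
   0.0631 -70.4
   0.0632 -160.9
body [[0.5413, 0.012, 0.092], [0.5301, 0.0446, 0.092], [0.5629, 0.056, 0.092]] [0.5448 0.0375 0.092 ]
   0.0345 108.9
   0.0347 19.3
   0.049 -116.1
seal [[0.5416, 0.0184, 0.109], [0.5335, 0.0411, 0.109], [0.5587, 0.0497, 0.109], [0.5673, 0.0265, 0.109]] [0.5502 0.0339 0.109 ]
   0.0242 109.6
   0.0266 18.7
   0.0247 -69.7
   0.0269 -162.4
```

```bash
python3 - <<'E'
from h import *
mv([.5525,.031,.22],19)
c=cal('wrist');np.savez('calw3.npz',*c)
K,Rm,t=c;print(-Rm.T@t)
im=shot('wrist','w3')[:,:,::-1]; cv2.imwrite('pics/c4.png',cv2.resize(im[145:225,170:260],(675,600),interpolation=cv2.INTER_CUBIC))
E
```

```text
t 2.05 yaw now 18.975694892354575 p [0.53017651 0.07037999 0.23655156] F [ 0.81355787  0.79736567 -0.11714771] w 1.0032979157150812 z-axis [-2.27589347e-04  8.01363937e-04 -9.99999653e-01]
turn [ 0.0008  0.     -0.0004] shift [-0.0083 -0.0445  0.0165]
[0.45471564 0.04424206 0.38557702]
```

View pics/c4.png

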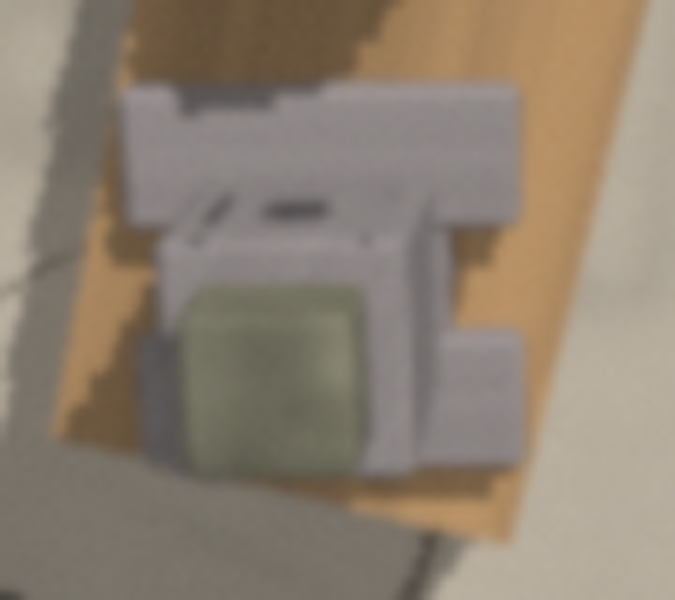

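The arm is still swaying by a few mm, so I'll move above the chuck, let it settle and measure again.

step_arm --plan '[[[0,0,0],[-0.002,-0.012,0.005],0],[[0,0,0],[-0.004,-0.024,0.015],0],[[0,0,0],[-0.007,-0.034,0.025],0],[[0,0,0],[-0.008,-0.04,0.03],0],[[0,0,0],[-0.008,-0.042,0.03],0],[[0,0,0],[-0.008,-0.042,0.03],0],[[0,0,0],[-0.008,-0.042,0.03],0],[[0,0,0],[-0.008,-0.042,0.03],0],[[0,0,0],[-0.008,-0.042,0.03],0],[[0,0,0],[-0.008,-0.042,0.03],0]]'

```text
time: 3.35
position: [0.5516, 0.0328, 0.2066]
tool_rot: [-0.518, 3.098, 0.0]
ft_force: [0.5, 0.3, 0.3]
grip_width: 1.002
```

```bash
python3 - <<'E'
from h import *
mv([.5525,.031,.22],19)
for k in range(3):
    c=cal('wrist');np.savez('calw4%d.npz'%k,*c)
    K,Rm,t=c;print(-Rm.T@t,ctrl.get_state()['position'])
    im=shot('wrist','w4%d'%k)
E
```

```text
t 3.35 yaw now 18.98889602265841 p [0.55159382 0.03278596 0.20663057] F [0.49829826 0.3231105  0.34356741] w 1.0019833061755479 z-axis [ 1.59344599e-04  1.24248503e-04 -9.99999980e-01]
turn [ 0.0001  0.0002 -0.0002] shift [-0.0003 -0.002  -0.0134]
[0.47608211 0.00670597 0.35566452] [0.55159382 0.03278596 0.20663057]
[0.47608469 0.00668148 0.3556411 ] [0.55160519 0.03274155 0.20661017]
[0.47608768 0.00666322 0.35562327] [0.55160374 0.03267799 0.206603  ]
```

View pics/w42.png

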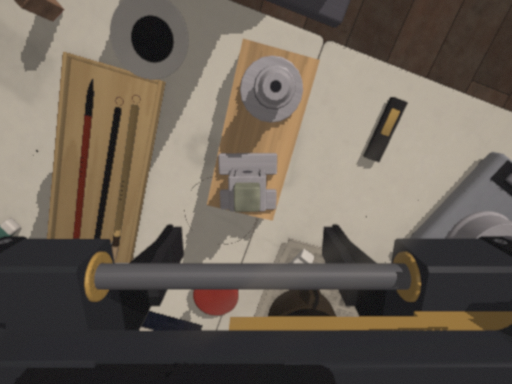

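The wrist view is steady now: seal chuck at about (248,180), plain chuck at (271,90).

```bash
python3 - <<'E'
from h import *
im=cv2.imread('pics/w42.png'); cv2.imwrite('pics/c5.png',cv2.resize(im[145:225,205:295],(675,600),interpolation=cv2.INTER_CUBIC))
E
```

```text
(no output)
```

View pics/c5.png

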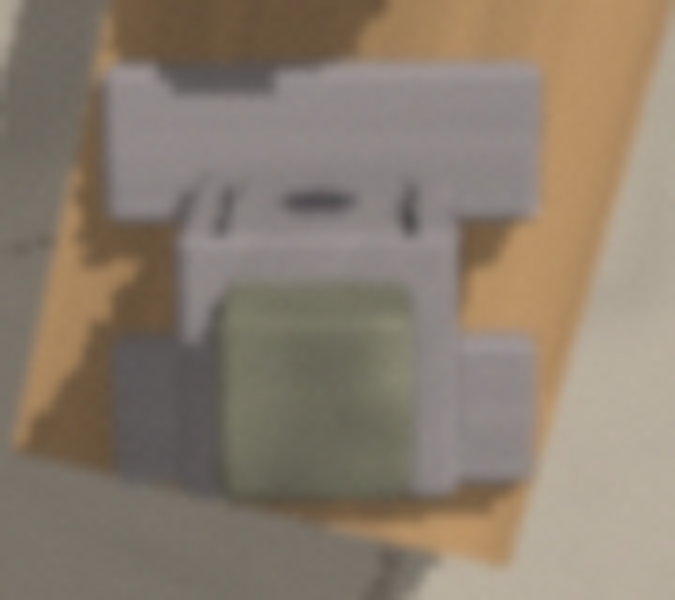

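```bash
python3 - <<'E'
from h import *
z=np.load('calw42.npz'); c=tuple(z[k] for k in z.files)
W=lambda p:[(205+x/7.5,145+y/7.5) for x,y in p]
def rep(n,p,h):
    q=onz('wrist',W(p),h,c); print(n,q.mean(0).round(4)); 
    for i in range(len(q)):
        d=q[(i+1)%len(q)]-q[i]; print('  ',round(np.linalg.norm(d),4),np.degrees(np.arctan2(d[1],d[0])).round(1))
rep('fl',[(105,66),(541,66),(536,477),(115,475)],.048)
rep('body',[(180,240),(459,238),(457,492),(185,492)],.092)
rep('seal',[(221,285),(415,284),(412,492),(225,494)],.109)
ct=cal('top'); P=[K@np.c_[Rm,t] for K,Rm,t in (ct,c)]
def tri(a,b):
    X=cv2.triangulatePoints(P[0],P[1],np.array(a,float).reshape(2,1),np.array(b,float).reshape(2,1));return (X[:3]/X[3]).ravel().round(4)
print('tri seal',tri((270+203/5,140+133/5),np.mean(W([(221,285),(415,284),(412,492),(225,494)]),0)))
print('tri flange br', tri((270+283/5,140+208/5),W([(105,66)])[0]),'bl',tri((270+140/5,140+258/5),W([(541,66)])[0]))
mv([.552,.031,.068],19.2)
E
```

```text
fl [0.5532 0.0285 0.048 ]
   0.0627 108.9
   0.0628 19.7
   0.0642 -71.4
   0.0625 -161.6
body [0.5538 0.0288 0.092 ]
   0.0352 109.4
   0.0341 19.3
   0.0356 -71.1
   0.0339 -161.3
seal [0.5516 0.028  0.109 ]
   0.0231 109.2
   0.0263 18.6
   0.0229 -70.4
   0.0265 -161.0
tri seal [0.5526 0.0278 0.1074]
tri flange br [ 0.5298 -0.0102  0.0621] bl [0.5125 0.0479 0.048 ]
t 3.5 yaw now 18.97780424427121 p [0.5515963  0.03268044 0.20657597] F [-0.54753909 -0.25512676 -0.27633255] w 0.9978503550973565 z-axis [ 7.56046500e-05  6.40795731e-05 -9.99999995e-01]
turn [ 0.      0.0001 -0.0039] shift [ 0.0002 -0.0017  0.1386]
```

step_arm --plan '[[[0,0,0],[0,-0.003,0.02],0],[[0,0,0],[0,-0.0044,0.055],0],[[0,0,0],[0,-0.0044,0.09],0],[[0,0,0],[0,-0.0044,0.115],0],[[0,0,0],[0,-0.0044,0.13],0],[[0,0,0],[0,-0.0044,0.137],0],[[0,0,0],[0,-0.0044,0.137],0],[[0,0,0],[0,-0.0044,0.137],0],[[0,0,0],[0,-0.0044,0.137],0],[[0,0,0],[0,-0.0044,0.137],0]]' --squeeze 30

```text
time: 4.75
position: [0.5533, 0.0286, 0.0701]
tool_rot: [-0.518, 3.098, 0.0]
ft_force: [-0.1, 0.0, 0.8]
grip_width: 0.999
```

```bash
python3 - <<'E'
from h import *
mv([.553,.0285,.069],19)
im=shot('side','s5')[:,:,::-1]; cv2.imwrite('pics/c6.png',cv2.resize(im[110:310,150:350],(600,600),interpolation=cv2.INTER_CUBIC))
E
```

```text
t 4.75 yaw now 18.974032554494105 p [0.55333724 0.02857355 0.07006737] F [-0.08108309  0.03936537  0.84595946] w 0.9991497230809374 z-axis [ 8.81475924e-04  3.31592234e-04 -9.99999557e-01]
turn [ 0.      0.0009 -0.0005] shift [0.0003 0.     0.0011]
```

View pics/c6.png

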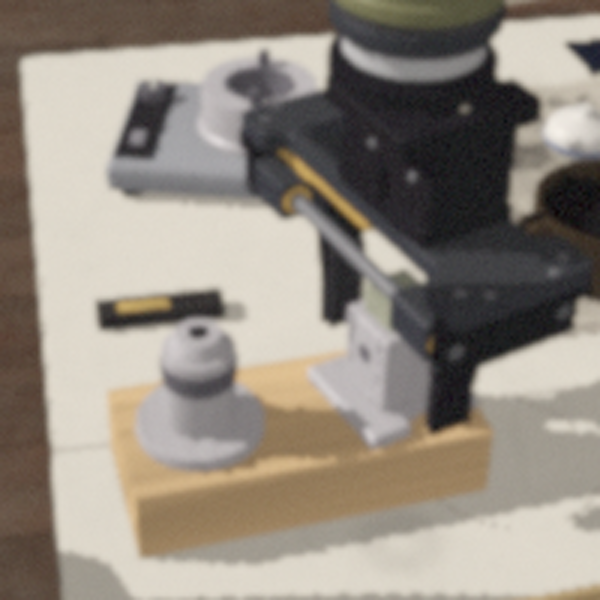

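The side view shows the open fingers straddling the square body, clear of the plain chuck. Closing now.

step_arm --plan '[[[0,0,0],[0,0,0],150],[[0,0,0],[0,0,0],200],[[0,0,0],[0,0,0],255],[[0,0,0],[0,0,0],255],[[0,0,0],[0,0,0],255],[[0,0,0],[0,0,0],255],[[0,0,0],[0,0,0],255],[[0,0,0],[0,0,0],255],[[0,0,0],[0,0,-0.004],255],[[0,0,0],[0,0,-0.01],255]]' --squeeze 35

```text
time: 6.05
position: [0.5526, 0.0285, 0.0794]
tool_rot: [0.518, -3.098, -0.0]
ft_force: [0.5, -0.2, -2.5]
grip_width: 0.411
```

```bash
python3 - <<'E'
from h import *
mv([.553,.0285,.20],19)
E
```

```text
t 6.05 yaw now 18.979946411597336 p [0.55255523 0.02854489 0.07943092] F [ 0.52907372 -0.19926245 -2.47965346] w 0.4111722131639253 z-axis [-1.05049562e-03 -9.05457435e-05 -9.99999444e-01]
turn [ 0.0003 -0.001  -0.0003] shift [-0.0003 -0.0002 -0.1206]
```

step_arm --plan '[[[0,0,0],[0,0,-0.02],255],[[0,0,0],[0,0,-0.05],255],[[0,0,0],[0,0,-0.085],255],[[0,0,0.04],[-0.006,0.01,-0.11],255],[[0,0,0.12],[-0.022,0.04,-0.12],255],[[0,0,0.22],[-0.044,0.08,-0.12],255],[[0,0,0.32],[-0.066,0.12,-0.12],255],[[0,0,0.42],[-0.09,0.165,-0.12],255],[[0,0,0.51],[-0.115,0.21,-0.12],255],[[0,0,0.58],[-0.13,0.24,-0.12],255]]'

```text
time: 7.3
position: [0.5973, 0.3012, 0.1994]
tool_rot: [-0.389, -3.117, -0.001]
ft_force: [0.3, -0.9, -2.5]
grip_width: 0.408
```

```bash
python3 - <<'E'
from h import *
mv([.601,.31,.20],-16)
E
```

```text
t 7.3 yaw now -14.228835331384543 p [0.59726033 0.30120819 0.19937035] F [ 0.270169   -0.9213146  -2.53834025] w 0.4082179836593144 z-axis [-5.63409298e-04  9.06737746e-04 -9.99999430e-01]
turn [ 0.0007 -0.0008  0.0309] shift [-0.0015  0.0094 -0.0006]
```

step_arm --plan '[[[0,0,0.01],[0,0.003,0],255],[[0,0,0.03],[-0.001,0.007,0],255],[[0,0,0.03],[-0.001,0.009,0],255],[[0,0,0.03],[-0.001,0.009,0],255],[[0,0,0.03],[-0.001,0.009,0],255],[[0,0,0.03],[-0.001,0.009,0],255],[[0,0,0.03],[-0.001,0.009,0],255],[[0,0,0.03],[-0.001,0.009,0],255],[[0,0,0.03],[-0.001,0.009,0],255],[[0,0,0.03],[-0.001,0.009,0],255]]'

```text
time: 8.55
position: [0.6011, 0.3062, 0.1996]
tool_rot: [0.436, 3.111, 0.0]
ft_force: [-0.0, 1.4, -1.9]
grip_width: 0.411
```

```bash
python3 - <<'E'
from h import *
mv([.601,.31,.20],-16)
c=cal('wrist');np.savez('calw6.npz',*c)
shot('wrist','w6'); mv([.601,.31,.20],-16); shot('side','s6'); shot('top','t6')
print(proj('wrist',[.534,.329,.06],c))
E
```

```text
t 8.55 yaw now -15.966025003302214 p [0.60107719 0.30624515 0.19957512] F [-0.01190215  1.36474179 -1.86861573] w 0.41055608097022495 z-axis [ 2.06205143e-05  2.36135248e-05 -1.00000000e+00]
turn [0.     0.     0.0006] shift [ 0.0011  0.0036 -0.0004]
t 8.6 yaw now -15.967714831235039 p [0.60107182 0.30626085 0.1995506 ] F [-0.82896387 -0.38275035 -2.70274603] w 0.41024691970188043 z-axis [ 1.45074065e-05  2.84118204e-05 -9.99999999e-01]
turn [0.     0.     0.0006] shift [ 0.0011  0.0036 -0.0004]
[[255.80242493 116.36766868]]
```

View pics/w6.png

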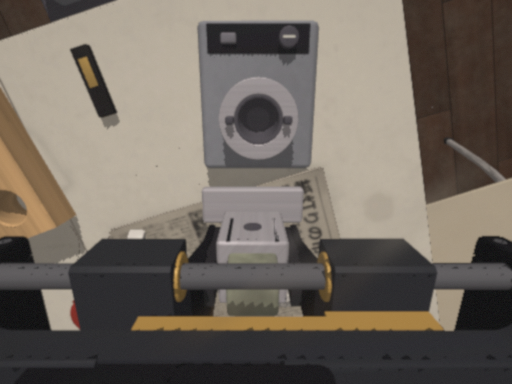

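View pics/s6.png

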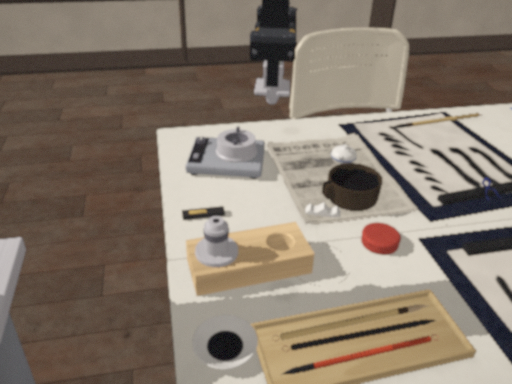

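The wrist view shows the spindle at about (258,118), with dogs at (230,119) and (287,120). The chuck is held square to the jaws, and the plain chuck is still in the stand. I'll fit the nose and dogs next.

```bash
python3 - <<'E'
from h import *
im=cv2.imread('pics/w6.png'); cv2.imwrite('pics/c7.png',cv2.resize(im[70:170,205:315],(770,700)[:2] and (660,600),interpolation=cv2.INTER_CUBIC))
cv2.imwrite('pics/c8.png',cv2.resize(im[175:275,195:315],(720,600),interpolation=cv2.INTER_CUBIC))
E
```

```text
(no output)
```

View pics/c7.png

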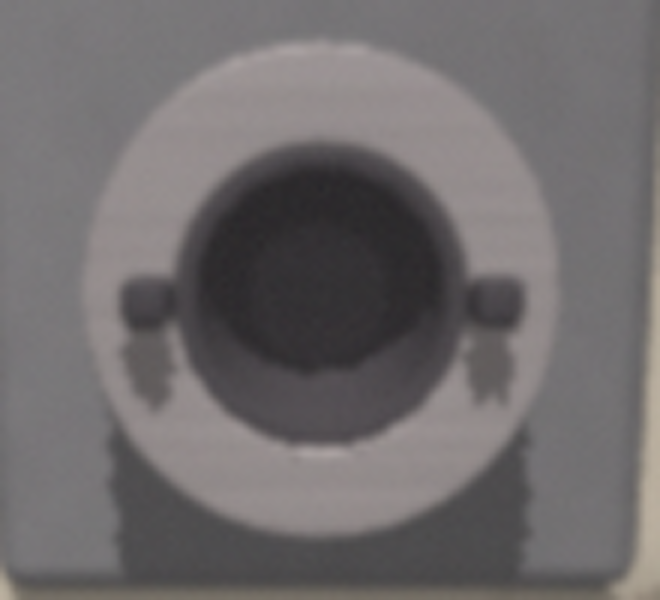

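View pics/c8.png

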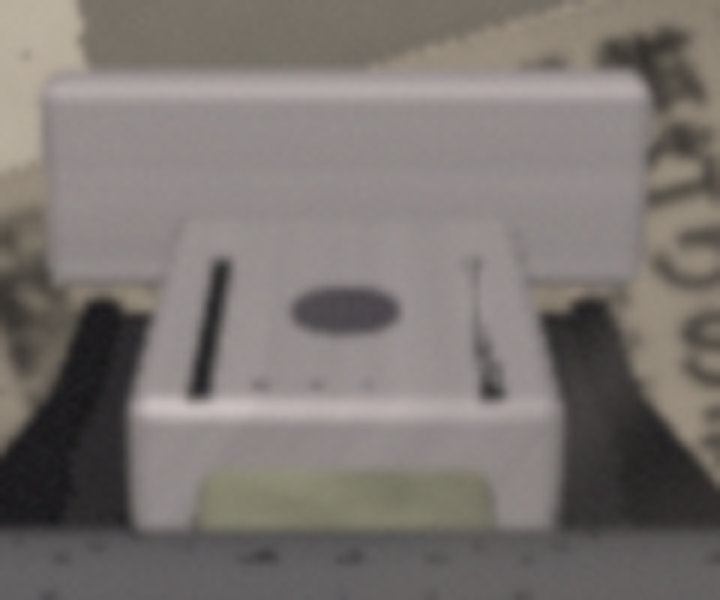

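```bash
python3 - <<'E'
from h import *
z=np.load('calw6.npz'); c=tuple(z[k] for k in z.files)
W=lambda p:[(205+x/6,70+y/6) for x,y in p]
def fit(q):
    A=np.c_[2*q[:,:2],np.ones(len(q))]; s=np.linalg.lstsq(A,(q[:,:2]**2).sum(1),rcond=None)[0]; return s[:2],np.sqrt(s[2]+s[0]**2+s[1]**2)
for n,p in [('outer',[(83,298),(556,298),(320,40),(320,538)]),('bore',[(178,300),(468,300),(322,140),(322,446)])]:
    print(n,fit(onz('wrist',W(p),.06,c)))
d=onz('wrist',W([(149,303),(495,302)]),.07,c);print('dogs',d,d.mean(0)); v=d[1]-d[0];print('yaw y-axis',np.degrees(np.arctan2(-v[0],v[1])),np.linalg.norm(v))
# two-view height check: wrist + top
ct=cal('top'); P=[K@np.c_[Rm,t] for K,Rm,t in (ct,c)]
a=np.array([120+207/5,145+197/5]);b=np.array([205+320/6,70+292/6])
X=cv2.triangulatePoints(P[0],P[1],a.reshape(2,1),b.reshape(2,1));print('tri',(X[:3]/X[3]).ravel())
# held chuck in tool frame
s=ctrl.get_state();R0=R.from_rotvec(s['tool_rot']);
V=lambda p:[(195+x/6,175+y/6) for x,y in p]
for h,p in[(.022,[(130,400),(562,400)]),(-.022,[(43,88),(648,88)]),(-.022,[(52,280),(640,280)])]:
    q=onz('wrist',V(p),s['position'][2]+h,c); print(h,R0.inv().apply(q-s['position']).round(4).tolist())
E
```

```text
outer (array([0.53783763, 0.33040327]), np.float64(0.038951212100515935))
bore (array([0.53763609, 0.33105486]), np.float64(0.023918146912491313))
dogs [[0.53052679 0.30434004 0.07      ]
 [0.54541385 0.35679077 0.07      ]] [0.53797032 0.3305654  0.07      ]
yaw y-axis -15.845501623514533 0.054522506007341105
tri [0.53658875 0.33183354 0.03985366]
0.022 [[0.0166, -0.0175, -0.022], [0.0166, 0.0178, -0.022]]
-0.022 [[0.0304, -0.0312, 0.022], [0.0304, 0.0316, 0.022]]
-0.022 [[0.0089, -0.0314, 0.022], [0.0089, 0.0318, 0.022]]
```

```bash
python3 - <<'E'
from h import *
mv([.5366,.3309,.165],-15.85)
E
```

```text
t 8.7 yaw now -15.972336591930143 p [0.60111957 0.30620965 0.19957721] F [-0.14554664 -1.01372868 -2.34382712] w 0.4099372021591742 z-axis [ 7.44799691e-05  2.79075739e-05 -9.99999997e-01]
turn [ 0.      0.0001 -0.0021] shift [0.0688 0.006  0.0346]
```

step_arm --plan '[[[0,0,0],[0.01,0.001,0],255],[[0,0,0],[0.025,0.002,0],255],[[0,0,0],[0.043,0.004,0],255],[[0,0,0],[0.058,0.005,0.01],255],[[0,0,-0.002],[0.066,0.006,0.02],255],[[0,0,-0.002],[0.069,0.006,0.03],255],[[0,0,-0.002],[0.069,0.006,0.035],255],[[0,0,-0.002],[0.069,0.006,0.035],255],[[0,0,-0.002],[0.069,0.006,0.035],255],[[0,0,-0.002],[0.069,0.006,0.035],255]]'

```text
time: 9.95
position: [0.5369, 0.3309, 0.165]
tool_rot: [0.434, 3.111, 0.001]
ft_force: [-0.3, 0.1, -2.9]
grip_width: 0.409
```

```bash
python3 - <<'E'
from h import *
im=shot('side','s7')[:,:,::-1]; cv2.imwrite('pics/c9.png',cv2.resize(im[80:190,170:300],(709,600),interpolation=cv2.INTER_CUBIC))
c=cal('wrist');shot('wrist','w7')
mv([.5366,.3309,.09],-15.85)
E
```

```text
t 10.05 yaw now -15.871188064695753 p [0.53671659 0.33096665 0.16486583] F [ 0.7011757   0.03521846 -3.04151919] w 0.4128936350143386 z-axis [ 5.08154648e-04  3.16502123e-04 -9.99999821e-01]
turn [ 0.0004  0.0004 -0.0004] shift [ 0.0001 -0.0001  0.0749]
```

View pics/c9.png

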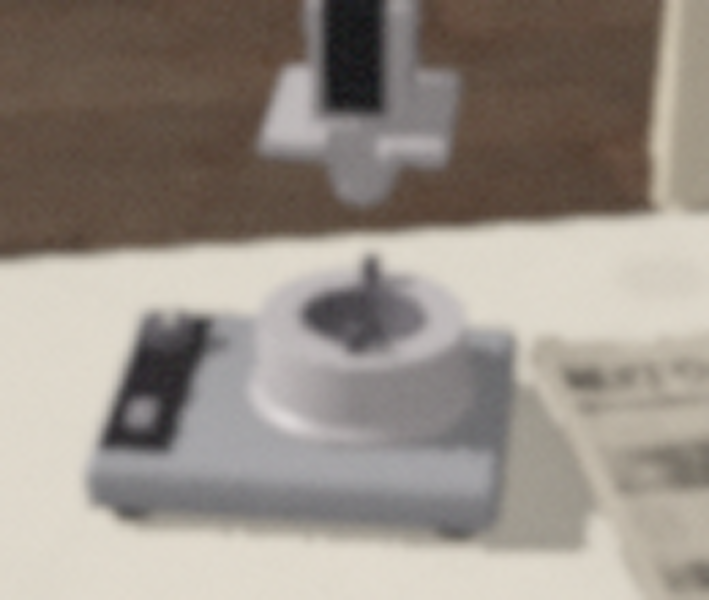

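View pics/w7.png

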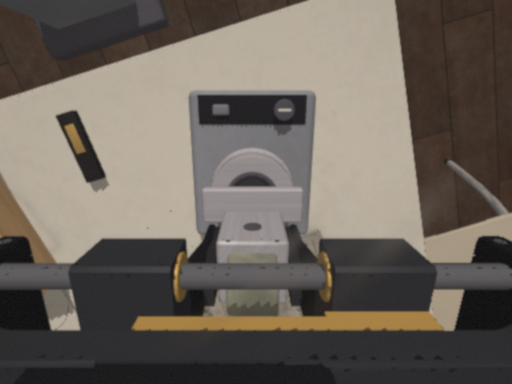

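The chuck is centred over the bore with its slot facing the dog. I'll descend in steps.

step_arm --plan '[[[0,0,0],[0,0,0.01],255],[[0,0,0],[0,0,0.02],255],[[0,0,0],[0,0,0.03],255],[[0,0,0],[0,0,0.038],255],[[0,0,0],[0,0,0.045],255],[[0,0,0],[0,0,0.05],255],[[0,0,0],[0,0,0.054],255],[[0,0,0],[0,0,0.058],255],[[0,0,0],[0,0,0.06],255],[[0,0,0],[0,0,0.06],255]]'

```text
time: 11.3
position: [0.5364, 0.331, 0.1045]
tool_rot: [0.433, 3.112, -0.0]
ft_force: [-0.2, 1.5, -1.8]
grip_width: 0.41
```

```bash
python3 - <<'E'
from h import *
im=shot('side','s8')[:,:,::-1]; cv2.imwrite('pics/c10.png',cv2.resize(im[80:190,170:300],(709,600),interpolation=cv2.INTER_CUBIC))
mv([.5366,.3309,.09],-15.85)
E
```

```text
t 11.35 yaw now -15.8602208979996 p [0.53645613 0.33100846 0.10468324] F [ 0.39811726  0.11250463 -1.86322866] w 0.41161934092928043 z-axis [ 1.46635802e-04  1.48510581e-04 -9.99999978e-01]
turn [ 0.0002  0.0001 -0.0002] shift [-0.0002 -0.0001  0.0147]
```

View pics/c10.png

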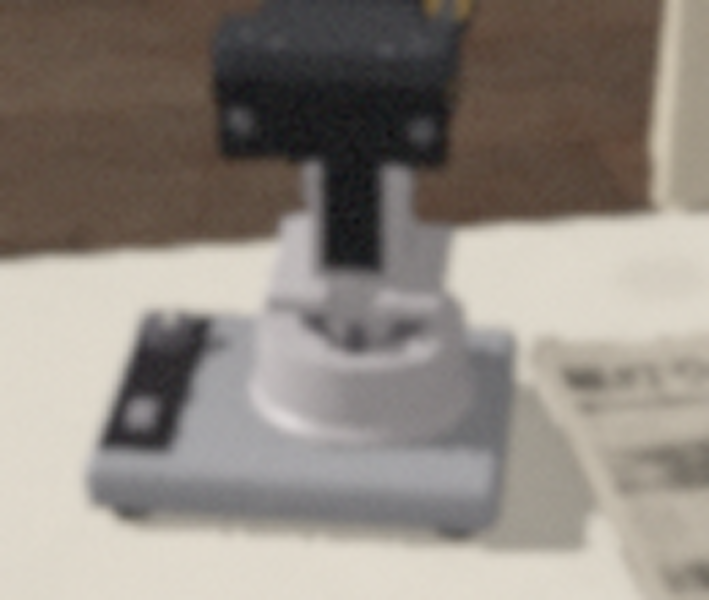

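The shank is entering the bore with no contact force, so I'll continue down slowly.

step_arm --plan '[[[0,0,0],[0,0,0.003],255],[[0,0,0],[0,0,0.006],255],[[0,0,0],[0,0,0.009],255],[[0,0,0],[0,0,0.011],255],[[0,0,0],[0,0,0.012],255],[[0,0,0],[0,0,0.013],255],[[0,0,0],[0,0,0.014],255],[[0,0,0],[0,0,0.0145],255],[[0,0,0],[0,0,0.0145],255],[[0,0,0],[0,0,0.0145],255]]'

```text
time: 12.6
position: [0.5364, 0.331, 0.0901]
tool_rot: [0.433, 3.111, 0.0]
ft_force: [0.6, 0.8, -2.3]
grip_width: 0.413
```

```bash
python3 - <<'E'
from h import *
im=shot('side','s9')[:,:,::-1]; cv2.imwrite('pics/c11.png',cv2.resize(im[80:190,170:300],(709,600),interpolation=cv2.INTER_CUBIC))
mv([.5366,.3309,.09],-15.85)
E
```

```text
t 12.65 yaw now -15.857878633215533 p [0.53647029 0.33100104 0.09016018] F [-0.49158406  1.22800781 -2.09004748] w 0.4083353920454525 z-axis [ 1.78099020e-04  9.74544118e-05 -9.99999979e-01]
turn [ 0.0001  0.0001 -0.0001] shift [-0.0002 -0.0001  0.0002]
```

View pics/c11.png

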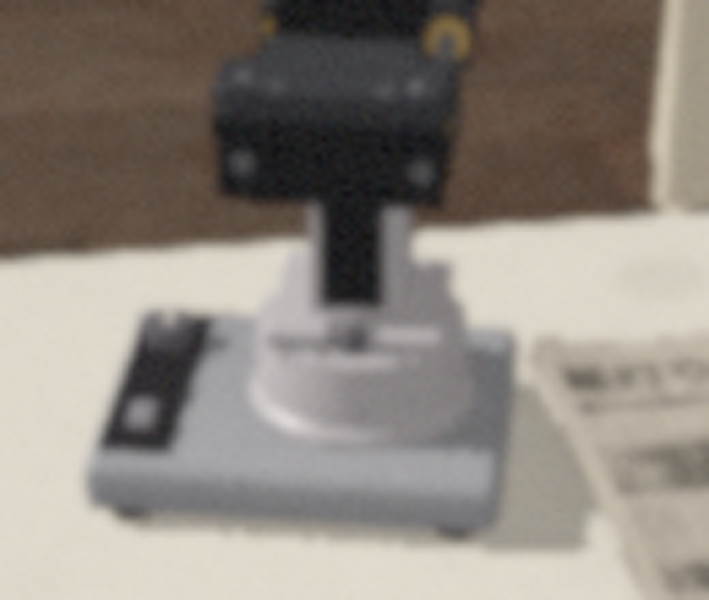

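step_arm --plan '[[[0,0,0],[0,0,0.0005],255],[[0,0,0],[0,0,0.001],255],[[0,0,0],[0,0,0.0015],255],[[0,0,0],[0,0,0.002],255],[[0,0,0],[0,0,0.002],255],[[0,0,0],[0,0,0.002],255],[[0,0,0],[0,0,0.002],255],[[0,0,0],[0,0,0.002],255],[[0,0,0],[0,0,0.002],255],[[0,0,0],[0,0,0.002],255]]'

```text
time: 13.9
position: [0.5365, 0.331, 0.0896]
tool_rot: [0.433, 3.111, 0.001]
ft_force: [-4.3, -1.7, 7.5]
grip_width: 0.412
```

Contact at z = 0.0896 with about 10 N upward. I'll release in place, then rise straight up.

step_arm --plan '[[[0,0,0],[0,0,-0.001],120],[[0,0,0],[0,0,-0.001],60],[[0,0,0],[0,0,-0.001],0],[[0,0,0],[0,0,-0.001],0],[[0,0,0],[0,0,-0.001],0],[[0,0,0],[0,0,-0.001],0],[[0,0,0],[0,0,-0.001],0],[[0,0,0],[0,0,-0.005],0],[[0,0,0],[0,0,-0.015],0],[[0,0,0],[0,0,-0.03],0]]'

```text
time: 15.15
position: [0.5364, 0.3309, 0.1189]
tool_rot: [-0.433, -3.111, 0.0]
ft_force: [0.3, 0.3, -0.6]
grip_width: 1.0
```

step_arm --plan '[[[0,0,0],[0,0,-0.03],0],[[0,0,0],[0,0,-0.06],0],[[0,0,0],[0,0,-0.09],0],[[0,0,0],[-0.02,0,-0.11],0],[[0,0,0],[-0.045,0,-0.12],0],[[0,0,0],[-0.07,0,-0.12],0],[[0,0,0],[-0.07,0,-0.12],0],[[0,0,0],[-0.07,0,-0.12],0],[[0,0,0],[-0.07,0,-0.12],0],[[0,0,0],[-0.07,0,-0.12],0]]'

```text
time: 16.4
position: [0.603, 0.3125, 0.2383]
tool_rot: [-0.432, -3.112, -0.001]
ft_force: [-0.6, -0.6, -0.0]
grip_width: 0.995
```

```bash
python3 - <<'E'
from h import *
c=cal('wrist');np.savez('calw10.npz',*c)
a=shot('wrist','w10')[:,:,::-1]; b=shot('side','s10')[:,:,::-1]
mv([.5366,.3309,.09],-15.85)
p=proj('wrist',[.537,.331,.09],c)[0].astype(int);print(p)
x,y=max(p[0]-60,0),max(p[1]-60,0)
print(x,y)
cv2.imwrite('pics/c12.png',np.hstack([cv2.resize(a[y:y+120,x:x+120],(400,400),interpolation=cv2.INTER_CUBIC),cv2.resize(b[85:185,170:270],(400,400),interpolation=cv2.INTER_CUBIC)]))
E
```

```text
t 16.5 yaw now -15.820724678927009 p [0.60332549 0.3122027  0.23819889] F [-0.41894271  0.41807694 -0.20260925] w 0.9990200699541543 z-axis [-6.56047862e-05  2.57763758e-04 -9.99999965e-01]
turn [ 0.0002 -0.0001  0.0005] shift [ 0.0693 -0.0002  0.1482]
[252 118]
192 58
```

View pics/c12.png

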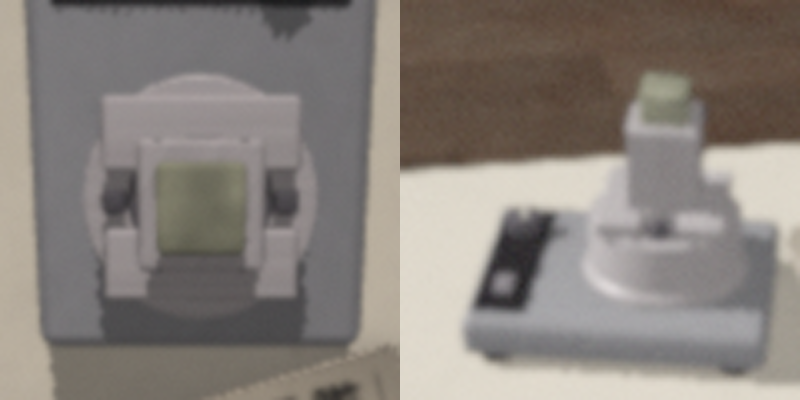

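View pics/s10.png

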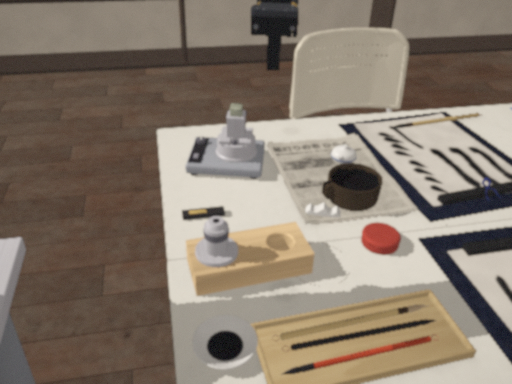

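Both views show the dogs inside the slots and the chuck upright, with the plain chuck undisturbed. I'll check the height numerically before handing in.

```bash
python3 - <<'E'
from h import *
z=np.load('calw10.npz'); c=tuple(z[k] for k in z.files)
k=120/400
wp=np.array([192+201*k,58+209*k]); sp=np.array([170+(667-400)*.25,85+80*.25])
ct=cal('side'); P=[K@np.c_[Rm,t] for K,Rm,t in (ct,c)]
X=cv2.triangulatePoints(P[0],P[1],sp.reshape(2,1),wp.reshape(2,1));print('seal top tri (expect z .129)',(X[:3]/X[3]).ravel())
q=[(192+x*k,58+y*k) for x,y in [(104,96),(300,96),(296,297),(106,297)]]
w=onz('wrist',q,.068,c);print(w.mean(0),[np.linalg.norm(w[i]-w[i-1]).round(4) for i in range(4)])
v=w[1]-w[0];print('yaw',np.degrees(np.arctan2(-v[0],v[1])))
a=cv2.imread('pics/s6.png').astype(int);b=cv2.imread('pics/s10.png').astype(int)
print('collet region diff',np.abs(a-b)[210:300,185:250].mean())
ctrl.close_job()
E
```

```text
seal top tri (expect z .129) [0.53884121 0.33087067 0.13078683]
[0.53734964 0.33129874 0.068     ] [np.float64(0.063), np.float64(0.0617), np.float64(0.063), np.float64(0.0634)]
yaw -15.828039839179969
collet region diff 1.3105982905982907
the job is handed in; nothing more can be done
```

I took the seal chuck out of the stand and lowered it into the spindle bore with the fingers still holding it. I kept hold until the flange met the spindle face (about 10 N contact at TCP z = 0.0896 m). Then I let go, moved the arm clear and handed the job in at about 16.5 s of the 40 s limit.

My last checks, compared with what the task asks for:

| Check | Measured | Expected or limit |
|---|---|---|
| Flange centre vs spindle centre | about 1 mm apart | within 10 mm |
| Slot direction vs dogs | -15.83° vs -15.85° | within 15° |
| Seal top height, from two views | 131 mm | 129 mm when home |

- **Height:** The 2 mm difference is within the camera calibration error. It also fits the TCP height at contact, which was within 0.5 mm of the expected 90 mm.
- **Slots and dogs:** The last wrist and side pictures show both dogs inside the slots and the chuck upright.
- **Plain chuck:** It looks unmoved; its part of the side picture matches the one taken before the chuck was seated.
- **Disagreements:** An early two-view height estimate for the spindle nose came out at 40 mm against the stated 60 mm. I rejected it because the two views were poorly conditioned and the nose's apparent size fitted 60 mm. The overhead camera also put the spindle centre about 5 mm from the wrist camera's position. I used the wrist position, adjusted by about 1 mm for how the chuck sat in the jaws, and the chuck went in without resistance.

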